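# Pack two lunch boxes

## Robot

A 6-joint arm with a two-finger parallel gripper is mounted at the origin on the work surface. World frame = base frame: x ahead of the robot, y to its left, z up, the work surface at z = 0. Lengths are in m, angles in rad, forces in N, time in s.
With the tool pointing down it reaches from about 0.35 to 0.875 m from the base axis. Payload 15.5 kg.
Tool frame: the origin (TCP) lies midway between the tips of the shut fingers; the grasp point (between the pads) lies 19 mm behind it (ctrl.grip_depth is the z of the grasp point in the tool frame, in m); z points along the fingers, y is the line along which they close (so a half turn about z gives the same grasp; the last joint's range is limited). The gripper opens to 85 mm and grips with 20 to 120 N. Pads are 22 mm wide; open, the fingers measure 114 mm over their backs; the gripper's body (76 mm by 85 mm) begins 54 mm behind the grasp point. The pads swing forward as they close: fully open they stand 13 mm farther back than shut.
Start: joints at [-1.379, 0.494, 1.345, -0, 1.302, -0.096], TCP at [0.177, -0.599, 0.231] pointing down, gripper open.
Joint ranges: [-2.91, 2.91], [-0.82, 2.16], [0.22, 2.67], [-1.22, 4.37], [0.12, 2.79], [-3.08, 3.08]. Speed limits (rad/s): [1.89, 1.89, 2.57, 3.01, 3.01, 3.01].

## Interface

Orientations are given as [roll, pitch, yaw] about the fixed x, y, z axes, in that order (R = Rz(yaw) Ry(pitch) Rx(roll)).
In Python, from plant import telemetry, vision, ctrl, finder gives the robot as it stands.
- The arm moves only by the shell command python3 -m pendant 'ROWS' [FORCE]. ROWS is JSON, a list of rows, each a list of 7 numbers: the opening in per cent of the stroke, from 0 (shut) to 100 (fully open), then the shift along the tool's x, y, z in m, then the turn, a rotation vector about the tool's x, y, z in degrees. A call has 1 to 12 rows; each row shifts and turns the commanded pose from where the row before left it, along the tool's axes as they then stand; what a row does not reach is not made up. A row lasts 1/8 s, in which the tool goes at most 62.5 mm and 10.7 degrees, less where a joint would pass 70% of its speed; a pose out of reach is approached as far as the arm can. A call is refused whole if a number of a shift passes 0.0625 or a number of a turn 10.7, either way. A call with a gripper value outside its range is refused whole. The fingers move at their own pace and stop on an object; FORCE is the grip in N (left out, the last holds). Time passes only in rows, so rows that do not move let the fingers close. It gives the time, the measured TCP pose, the force, the opening and the grip force at its end, in the units of the state.
- telemetry.observe(): the state, without advancing time (a new reading comes with each control period).
- vision.get_image(name): name is "side" or "top"; returns a dict with "color" (384x512x3 uint8, red, green, blue), "z_map" (384x512 float32, m along the optical axis (not along the pixel's ray), 0 where there is no reading), "fx", "fy", "cx", "cy" (pixels), "extrinsics" (4x4, takes a point from camera to world coordinates). Camera axes: x right, y up, looking along -z (the intrinsics and any distortion apply to the point x, -y, -z); pixel columns grow to the right and rows downward; lengths in m; the calibration is good to about 2 mm. A picture is of the moment at which its call begins.
- ctrl.finish_job(): hands the job in; it is judged then, once.
Trained networks look in the newest picture that a camera, given by its name, has taken for a name from the list of things; names that differ only in an ending like _2 or _b are one class to them, and where a whole thing is asked for, a point or a joint stands for the part that bears it (a point fixed in the world has none). Each returns a list of dicts, best first, with "conf" (0 to 1); they miss things now and then, are a little off and sometimes report something else, mostly with a low value. They report only what shows in the picture. A call takes as long as a camera call. They do not tell look-alikes from the thing itself.
- finder.look_for(camera, name): "extent" ([left, top, right, bottom] in pixels, round what is visible of it).
- finder.cut_out(camera, name): "pixels" (384x512 bool, what is visible of it) and "extent" ([left, top, right, bottom] in pixels, round what is visible of it).
The state is a dict: "t": time; "joints": joint angles; "joint_velocities": joint speeds; "joint_efforts": joint torques, N m; "tool_pos": TCP position; "orientation": TCP orientation; "contact_force": force on the tool from outside, world axes, zero at the start; "wrist_torque": the same for the moment, N m; "grip_width": finger opening in m; "grip_force": force on a finger pad.
Only numpy, scipy, OpenCV 4.12 (cv2) and the standard library are available. Lean on these libraries where they do the work, as an engineer would, in place of code of your own. Each camera call takes 0.05 s, during which the arm holds its last target. There are 200 camera calls.

## Task

Pack the two open lunch boxes. In the large one, lay the freezer block flat in the wider compartment and set the oblong tub squarely on top of it, lined up with it, and stand the bigger round pot in the narrower compartment; in the small one, put the apple in the wider compartment and the smaller round pot in the narrower. Everything ends the right way up on its own, and the mug, the jam jar and the pepper mill stay where they are.

Things in the scene. Friction and masses are not known exactly. Their poses are not given: they have to be found in the camera images.
- box_large: Large grey lunch box, open flat, does not slide. Origin: underside centre of the packing half (nearer the robot); x from handle to hinge, y left, z up. Half 140 (x) by 230 (y), 42 mm high; walls, floor, divider 4 mm. Divider at y=-13 mm, 36 mm high. Wider compartment 132x122 mm inside, centre x=0, y=+50 mm; narrower 132x96 mm, centre y=-63 mm. Empty lid half beyond the hinge: not used.
- box_small: Small grey lunch box, open flat, does not slide. Origin: underside centre of the packing half (nearer the robot); x from handle to hinge, y left, z up. Half 128 (x) by 190 (y), 42 mm high; walls, floor, divider 4 mm. Divider at y=+10 mm, 36 mm high. Wider compartment 120x99 mm inside, centre x=0, y=-41.5 mm; narrower 120x79 mm, centre y=+51.5 mm. Empty lid half beyond the hinge: not used.
- freezer_block_center (a point): Centre of the blue plastic freezer block, a flat rigid slab with two raised cushions, lying on the worktop: 90 mm long (x), 60 mm wide (y), 22 mm thick (z); about 0.12 kg.
- tub_center (a point): Centre of the oblong lidded tub, frosted plastic with a white lid: 80 mm long (x), 50 mm wide (y), 44 mm high (z), straight sides; about 0.16 kg.
- pot_big_center (a point): Centre of the bigger round lidded pot, frosted plastic with a white lid: 56 mm diameter, 58 mm high, z up; about 0.14 kg.
- pot_small_center (a point): Centre of the smaller round lidded pot, frosted plastic with a white lid: 44 mm diameter, 40 mm high, z up; about 0.06 kg.
- apple_center (a point): Centre of the red apple: 62 mm diameter at half height, 56 mm high, standing on a flattish base 36 mm across, short stalk up (z); about 0.12 kg.
- mug: White mug, 80 mm diameter, 92 mm high, with a handle on its +y side; to be left alone. Origin at the centre of its underside.
- jam_jar: Amber glass jam jar with a steel lid, 60 mm diameter, 85 mm high, standing between the boxes; to be left alone. Origin at the centre of its underside.
- pepper_mill: Dark wooden pepper mill, 56 mm diameter, 130 mm high; to be left alone. Origin at the centre of its underside.
Mind the look-alikes: they are no part of the job. What is shaped like the part that bears pot_big_center but blue is not meant.

How it is judged:
At the end, for the whole second after the job is handed in: Large box: block flat on the wider floor, tub upright on it (centres within 15 mm, long sides within 15 deg), bigger pot on the narrower floor. Small box: apple (within 20 deg) on the wider floor, smaller pot on the narrower. Heights within 5 mm (apple 6), tilts under 6 deg, all released, at rest (x of freezer_block_center in the frame of box_large between -0.045 and 0.045 m and y of freezer_block_center in the frame of box_large between 0.015 and 0.088 m and z of freezer_block_center in the frame of box_large between 0.01 and 0.02 m and angle between freezer_block_center's own z axis and vertical below 0.1 rad and horizontal distance between tub_center and freezer_block_center below 0.015 m and angle between the x axis of tub_center and the x axis of freezer_block_center, either way round below 0.26 rad and x of tub_center in the frame of box_large between -0.055 and 0.055 m and y of tub_center in the frame of box_large between 0 and 0.105 m and z of tub_center in the frame of box_large between 0.043 and 0.053 m and angle between each of tub_center, pot_big_center, pot_small_center's own z axis and vertical below 0.12 rad and x of pot_big_center in the frame of box_large between -0.042 and 0.042 m and y of pot_big_center in the frame of box_large between -0.086 and -0.04 m and z of pot_big_center in the frame of box_large between 0.028 and 0.038 m and x of apple_center in the frame of box_small between -0.034 and 0.034 m and y of apple_center in the frame of box_small between -0.066 and -0.017 m and z of apple_center in the frame of box_small between 0.026 and 0.038 m and angle between apple_center's own z axis and vertical below 0.35 rad and x of pot_small_center in the frame of box_small between -0.042 and 0.042 m and y of pot_small_center in the frame of box_small between 0.03 and 0.073 m and z of pot_small_center in the frame of box_small between 0.019 and 0.029 m and linear speed of each of freezer_block, tub, pot_big, apple, pot_small below 0.02 m/s); the robot touches nothing.
It fails at once if the mug is shifted by more than 30 mm or tipped (distance of mug from where it was at the start of the episode above 0.03 m or angle between mug's own z axis and vertical above 0.5 rad).
It fails at once if the jam jar is shifted by more than 30 mm or tipped (distance of jam_jar from where it was at the start of the episode above 0.03 m or angle between jam_jar's own z axis and vertical above 0.5 rad).
It fails at once if the pepper mill is shifted by more than 30 mm or tipped (distance of pepper_mill from where it was at the start of the episode above 0.03 m or angle between pepper_mill's own z axis and vertical above 0.5 rad).
It also fails if it takes over 125 s, if anything falls off the work surface, if the arm or the gripper's body presses on something with over 40 N, if the wrist force passes 120 N, or if a joint passes its speed limit or range.

## Working session

There is one attempt and no reset: what is moved stays moved. The work goes in short steps, Python scripts to look and compute and a shell command to move; the robot and the scene stay as the last step left them, time stands still between calls to the robot, and variables do not carry over. Pictures are saved under pics/ and viewed, at most 14 in all, crops included, and the job is handed in when it is done.

```bash
mkdir -p pics; ls
python3 - <<'E'
from plant import telemetry, vision, ctrl, finder
import cv2,numpy as np
for n in ("top","side"):
    d=vision.get_image(n); cv2.imwrite(f"pics/{n}0.png",cv2.resize(d["color"][:,:,::-1],(800,600),interpolation=cv2.INTER_CUBIC))
    print(n,d["fx"],d["cx"],d["cy"],np.round(d["extrinsics"],3).tolist())
s=telemetry.observe(); print(s["t"],s["tool_pos"],s["orientation"],s["grip_width"],ctrl.grip_depth)
E
```

```text
pics
top 409.04688830459065 255.52311194225598 192.8836133367637 [[0.019, 0.995, -0.094, 0.353], [-1.0, 0.02, 0.01, -0.01], [0.011, 0.094, 0.996, 1.344], [0.0, 0.0, 0.0, 1.0]]
side 381.4186832278528 260.9336465759022 186.7780934660194 [[-0.961, 0.183, -0.206, 0.205], [-0.275, -0.621, 0.734, 0.933], [0.007, 0.762, 0.647, 0.873], [0.0, 0.0, 0.0, 1.0]]
0.1 [ 0.17732155 -0.59898088  0.23075273] [-3.14047993e+00 -1.06755254e-04  2.87752423e-01] 0.08561303255186176 -0.0187
```

View pics/top0.png

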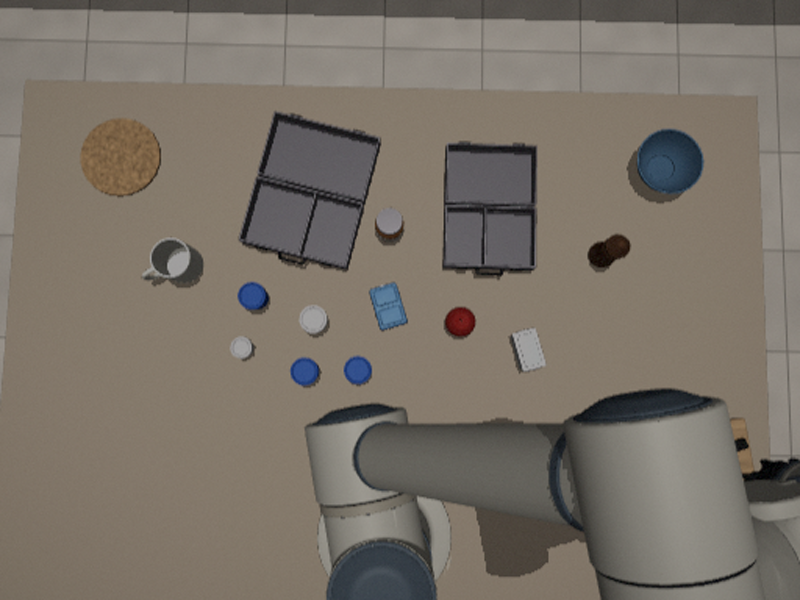

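View pics/side0.png

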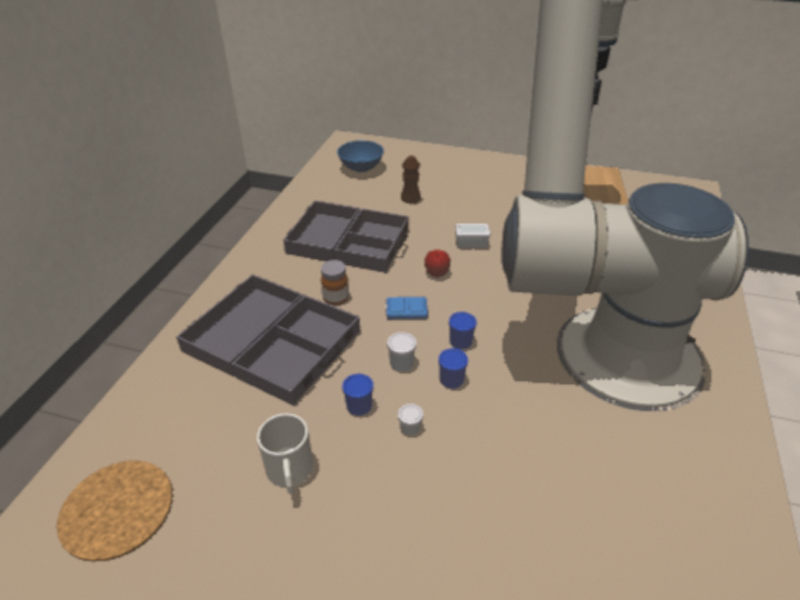

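The white lids at (313,320) and (241,348) in the top view are the pots. The blue ones at (253,296), (305,372) and (358,370) are look-alikes. Next I'll measure positions and save a confirming crop.

```bash
cat > h.py <<'E'
from plant import telemetry, vision, ctrl, finder
import cv2, numpy as np
def cloud(cam):
    d=vision.get_image(cam); z=d["z_map"]; v,u=np.mgrid[:384,:512]
    p=np.stack([(u-d["cx"])/d["fx"]*z,-(v-d["cy"])/d["fy"]*z,-z,np.ones_like(z)],-1)
    w=p@np.array(d["extrinsics"]).T
    w=w[...,:3]; w[z==0]=np.nan
    return d["color"],w
def rect(pts):
    (c,s,a)=cv2.minAreaRect((pts[:,:2]*1000).astype(np.float32))
    # long axis angle
    if s[0]<s[1]: a+=90; s=s[::-1]
    a=(a+90)%180-90
    return np.round(c,1),np.round(s,1),round(a,1)
def st():
    s=telemetry.observe(); print("t",round(s["t"],2),"tcp",np.round(s["tool_pos"],4),"rpy",np.round(np.degrees(s["orientation"]),2),"w",round(s["grip_width"],4),"gf",s["grip_force"])
E
python3 - <<'E'
from h import *
col,w=cloud("top")
tops=dict(freezer_block_center=.022,tub_center=.044,pot_big_center=.058,pot_small_center=.040,apple_center=.056,mug=.092,jam_jar=.085,pepper_mill=.13,box_large=.042,box_small=.042)
for n,h in tops.items():
    for r in finder.cut_out("top",n)[:4]:
        m=r["pixels"]; p=w[m]; p=p[np.isfinite(p[:,0])]
        zt=np.percentile(p[:,2],95); lo=zt-0.012 if "box" in n else zt-.008
        q=p[p[:,2]>lo]
        print(n,round(r["conf"],2),np.round(r["extent"]),"ztop",round(zt,3),"h",h,len(q),"rect",*rect(q),"med",np.round(np.median(q,0),3),"col",col[m].mean(0).round())
print("table z",np.nanmedian(w[180:200,200:240,2]), np.nanmedian(w[220:235,30:130,2]))
cv2.imwrite("pics/crop1.png",cv2.resize(col[165:265,130:370,::-1],(792,330),interpolation=cv2.INTER_CUBIC))
E
```

```text
freezer_block_center 0.9 [234. 179. 259. 209.] ztop 0.026 h 0.022 366 rect [470.3   2.1] [88.7 57.5] 19.4 med [0.47  0.001 0.022] col [ 82. 111. 137.]
freezer_block_center 0.72 [ 92. 155. 128. 182.] ztop 0.094 h 0.022 118 rect [549.7 432.6] [78.6 75.5] 60.3 med [0.544 0.429 0.092] col [95. 94. 91.]
tub_center 0.58 [329. 210. 347. 235.] ztop 0.048 h 0.044 352 rect [ 384.5 -287.4] [81.9 50.3] 15.5 med [ 0.385 -0.287  0.044] col [146. 145. 145.]
pot_big_center 0.64 [240. 136. 256. 156.] ztop 0.09 h 0.058 191 rect [635.4   0.9] [50.1 49. ] -88.3 med [0.635 0.001 0.086] col [111. 103. 102.]
pot_big_center 0.62 [154. 180. 172. 199.] ztop 0.061 h 0.058 226 rect [481.9 276.5] [52.9 52.8] -45.6 med [0.482 0.276 0.057] col [ 42.  67. 120.]
pot_big_center 0.58 [194. 196. 211. 213.] ztop 0.061 h 0.058 198 rect [438.8 149.7] [50.8 48. ] 2.3 med [0.438 0.151 0.057] col [156. 154. 154.]
pot_big_center 0.56 [188. 228. 202. 244.] ztop 0.061 h 0.058 220 rect [332.2 165.2] [53.4 49.8] -88.9 med [0.332 0.166 0.057] col [ 46.  73. 130.]
pot_small_center 0.72 [147. 214. 165. 228.] ztop 0.044 h 0.04 132 re
[... 1121 characters left out ...]
678.4 -209.1] [282.4 191.4] -0.5 med [ 0.681 -0.202  0.04 ] col [83. 80. 83.]
box_small 0.65 [283.  90. 345. 178.] ztop 0.042 h 0.042 837 rect [ 678.4 -209.1] [282.4 191.4] -0.5 med [ 0.68  -0.205  0.04 ] col [83. 80. 83.]
box_small 0.37 [234. 182. 262. 207.] ztop 0.026 h 0.042 465 rect [471.2   1.6] [89.9 59.3] 18.3 med [0.471 0.001 0.02 ] col [ 81. 111. 139.]
box_small 0.28 [194. 197. 208. 215.] ztop 0.061 h 0.042 238 rect [436.8 150.8] [53.2 51.1] 46.0 med [0.436 0.151 0.056] col [154. 152. 151.]
box_small 0.24 [377. 147. 402. 173.] ztop 0.128 h 0.042 99 rect [ 590.1 -449.8] [35.9 34.4] -79.6 med [ 0.588 -0.445  0.124] col [41. 27. 19.]
table z 0.0006708345401778004 0.00046388911524863907
```

View pics/crop1.png

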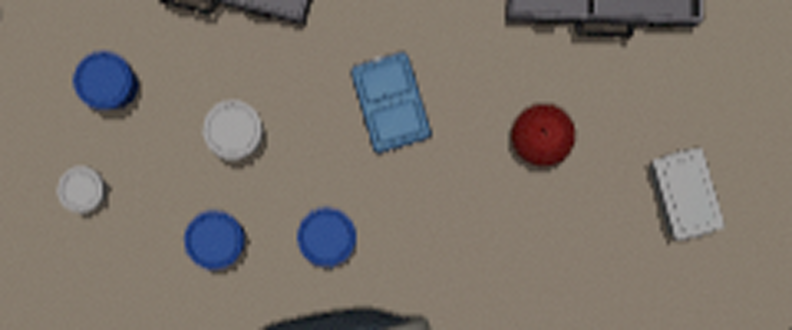

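The crop confirms the bigger pot is the large white lid at crop (233,130) and the smaller pot is at (82,190). The blue ones are not meant. Next are the box origins, from the rim, divider and hinge lines.

Run:
```python
from h import *
col,w=cloud("top")
P=w.reshape(-1,3); P=P[np.isfinite(P[:,0])]
for n,c,a,L,W in (("large",(705,170.1),-13.2,305.4,231.6),("small",(678.4,-209.1),-.5,282.4,191.4)):
    a=np.radians(a); d=np.array([np.cos(a),np.sin(a)]); e=np.array([-d[1],d[0]])
    hx=140 if n=="large" else 128
    o=np.array(c)-d*(L/2-hx/2)
    q=P[:,:2]*1000-o; x=q@d; y=q@e; z=P[:,2]*1000
    r=(z>34)&(z<46)&(abs(y)<W/2-15)&(abs(x)<260)
    print(n,"o",o.round(1),"rim x bins (y interior)"); h,b=np.histogram(x[r],np.arange(-80,250,4)); print([(int(bb),int(k)) for bb,k in zip(b,h) if k])
    r=(z>30)&(z<46)&(abs(x)<hx/2-12)&(abs(y)<W/2+10)
    h,b=np.histogram(y[r],np.arange(-128,129,4)); print("y",[(int(bb),int(k)) for bb,k in zip(b,h) if k])
    for s in(1,-1):
        r=(z>1)&(z<9)&(abs(y)<W/2-8)&(abs(x)<hx/2)&(s*y>20)
        print("floor x",np.percentile(x[r],[1,99]).round(1),"y",np.percentile(y[r],[1,99]).round(1),"z",np.median(z[r]))
```

```text
large o [624.5 189. ] rim x bins (y interior)
[(-72, 3), (-68, 5), (-64, 3), (-60, 14), (-56, 54), (-52, 41), (-48, 1), (-44, 3), (-40, 1), (-36, 1), (-32, 2), (-28, 1), (-24, 2), (-20, 3), (-16, 1), (-8, 2), (-4, 2), (0, 1), (4, 1), (8, 1), (12, 1), (16, 1), (20, 2), (24, 2), (28, 2), (32, 1), (36, 1), (40, 1), (48, 2), (52, 1), (56, 1), (60, 1), (64, 1), (68, 3), (72, 2), (76, 2), (80, 65), (84, 45), (88, 56), (92, 60), (224, 48), (228, 64), (232, 12)]
y [(-116, 43), (-112, 12), (-108, 3), (-104, 1), (-100, 1), (-96, 2), (-92, 3), (-88, 2), (-84, 2), (-80, 3), (-76, 4), (-72, 4), (-68, 4), (-64, 2), (-60, 3), (-56, 2), (-52, 3), (-48, 2), (-44, 2), (-40, 1), (-36, 1), (-32, 4), (-28, 5), (-24, 1), (-20, 2), (-16, 44), (-12, 11), (-8, 2), (-4, 2), (0, 2), (4, 2), (8, 3), (12, 2), (16, 1), (20, 2), (24, 4), (28, 2), (32, 2), (36, 1), (40, 1), (44, 1), (48, 3), (52, 2), (56, 4), (60, 2), (64, 5), (68, 3), (72, 3), (76, 4), (80, 2), (84, 2), (88, 2), (92, 2), (96, 2), (100, 2), (104, 3), (108, 36), (112, 27)]
floor x [-66.7  68.6] y [ 21.5 106. ] z 4.436435348051271
floor x [-67.5  69.
[... 356 characters left out ...]
 (48, 2), (56, 1), (60, 2), (64, 2), (68, 3), (72, 20), (76, 58), (80, 21), (84, 67), (88, 15), (204, 3), (208, 70), (212, 24), (216, 7)]
y [(-96, 9), (-92, 50), (-88, 3), (-84, 3), (-80, 1), (-76, 2), (-72, 2), (-68, 3), (-64, 2), (-60, 4), (-56, 2), (-52, 2), (-48, 3), (-44, 1), (-40, 1), (-36, 1), (-32, 2), (-28, 2), (-24, 2), (-20, 2), (-16, 4), (-12, 1), (-8, 3), (-4, 2), (0, 2), (4, 3), (8, 30), (12, 2), (16, 2), (20, 3), (24, 4), (28, 1), (32, 2), (36, 3), (40, 2), (44, 2), (48, 3), (52, 5), (56, 4), (60, 3), (64, 3), (68, 2), (72, 2), (80, 1), (84, 1), (88, 9), (92, 44)]
floor x [-63.3  62.8] y [20.7 87. ] z 4.3430918454481215
floor x [-59.8  63.5] y [-87.3 -20.1] z 4.468089747277526
```

```bash
cat >> h.py <<'E'
def go(x,y,z,yaw):
    """print shift in tool axes (mm) and turn about tool z (deg) from the present pose; tool points down"""
    s=telemetry.observe(); p=np.array(s["tool_pos"]); ps=s["orientation"][2]
    dx,dy,dz=np.array([x,y,z])-p*1000; c,k=np.cos(ps),np.sin(ps)
    t=-((yaw-np.degrees(ps)+90)%180-90)
    st(); print("tool dx,dy,dz",np.round([c*dx+k*dy,k*dx-c*dy,-dz],1),"turn",round(t,1))
E
python3 -m pendant '[[100,0.0377,-0.0411,0.005,0,0,0],[100,0.0377,-0.0411,0.005,0,0,0],[100,0.0377,-0.0411,0.005,0,0,0],[100,0.0377,-0.0411,0.005,0,0,0],[100,0.0377,-0.0411,0.005,0,0,0],[100,0.0377,-0.0411,0.005,0,0,0],[100,0.0377,-0.0411,0.005,0,0,0],[100,0.0377,-0.0411,0.005,0,0,0],[100,0.0377,-0.0411,0.005,0,0,0],[100,0.0377,-0.0411,0.005,0,0,0],[100,0.0377,-0.0411,0.005,0,0,0],[100,0.0377,-0.0411,0.005,0,0,0]]' 40
python3 -m pendant '[[100,0,0,0,0,0,0],[100,0,0,0,0,0,0]]'
python3 -c "
from h import *
go(470.8,2,100,18.9)"
```

```text
t: 2.2
tool_pos: [0.472, 0.0038, 0.1714]
orientation: [3.141, -0.001, 0.288]
contact_force: [0.7, -1.2, -0.2]
grip_width: 0.0853
grip_force: 0.0
t: 2.45
tool_pos: [0.471, 0.002, 0.1712]
orientation: [3.142, 0.0, 0.289]
contact_force: [-0.6, 0.4, -0.6]
grip_width: 0.0857
grip_force: 0.0
t 2.45 tcp [0.471  0.002  0.1712] rpy [1.800e+02 2.000e-02 1.654e+01] w 0.0857 gf 0.0
tool dx,dy,dz [-0.2 -0.  71.2] turn -2.4
```

```bash
python3 -m pendant '[[100,0,0,0.045,0,0,-2.4],[100,0,0,0.045,0,0,0],[100,0,0,0.040,0,0,0],[100,0,0,0.025,0,0,0],[100,0,0,0.015,0,0,0],[100,0,0,0,0,0,0],[30,0,0,0,0,0,0],[30,0,0,0,0,0,0],[30,0,0,0,0,0,0],[30,0,0,0,0,0,0],[30,0,0,0,0,0,0],[30,0,0,0,0,0,0]]' 40
```

```text
t: 3.95
tool_pos: [0.4718, 0.0019, 0.0024]
orientation: [3.141, -0.002, 0.33]
contact_force: [-0.9, -2.1, 9.6]
grip_width: 0.0595
grip_force: 41.2
```

```bash
python3 -m pendant '[[30,0,0,-0.02,0,0,0],[30,0,0,-0.045,0,0,0],[30,0,0,-0.05,0,0,0],[30,0,0,-0.05,0,0,0],[30,0,0,0,0,0,0]]'
python3 -c "
from h import *
go(647.6,235,150,-13.2)"
```

```text
t: 4.58
tool_pos: [0.4731, 0.0019, 0.1702]
orientation: [3.138, -0.007, 0.33]
contact_force: [0.1, 0.3, -1.2]
grip_width: 0.0591
grip_force: 45.3
t 4.58 tcp [0.4731 0.0019 0.1702] rpy [179.81  -0.38  18.9 ] w 0.0591 gf 45.25942325592041
tool dx,dy,dz [ 240.7 -164.    20.2] turn 32.1
```

```bash
python3 -m pendant '[[30,0.040,-0.0273,0,0,0,0],[30,0.040,-0.0273,0,0,0,0],[30,0.040,-0.0273,0,0,0,0],[30,0.040,-0.0273,0,0,0,0],[30,0.040,-0.0273,0,0,0,0],[30,0.040,-0.0273,0,0,0,0],[30,0,0,0.01,0,0,10.7],[30,0,0,0.01,0,0,10.7],[30,0,0,0.01,0,0,10.7],[30,0,0,0,0,0,0],[30,0,0,0,0,0,0]]'
python3 -c "
from h import *
go(647.6,235,7.5,-13.2)
i=vision.get_image('top')['color']; cv2.imwrite('pics/a1.png',cv2.resize(i[60:190,140:300,::-1],(640,520),interpolation=cv2.INTER_CUBIC))"
```

```text
t: 5.95
tool_pos: [0.6452, 0.2347, 0.1364]
orientation: [3.142, 0.0, -0.226]
contact_force: [0.5, 1.4, -0.6]
grip_width: 0.0589
grip_force: 45.2
t 5.95 tcp [0.6452 0.2347 0.1364] rpy [ 1.800e+02  1.000e-02 -1.295e+01] w 0.0589 gf 45.16412615776062
tool dx,dy,dz [  2.3  -0.9 128.9] turn 0.3
```

View pics/a1.png

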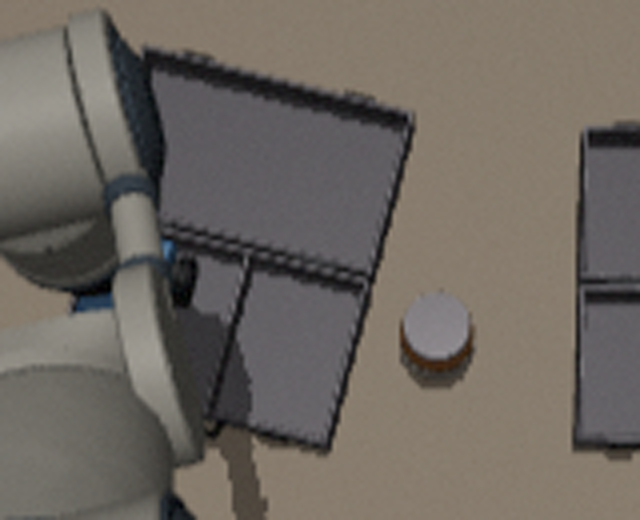

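The arm covers the wide compartment. The finger at crop (182,280) hangs left of the divider (245,330) and the jar is untouched, so I'm lowering the block.

```bash
python3 -m pendant '[[30,0.0023,-0.0009,0.04,0,0,0.3],[30,0,0,0.035,0,0,0],[30,0,0,0.025,0,0,0],[30,0,0,0.015,0,0,0],[30,0,0,0.008,0,0,0],[30,0,0,0.003,0,0,0],[30,0,0,0.002,0,0,0],[30,0,0,0,0,0,0]]'
```

```text
t: 7.0
tool_pos: [0.648, 0.2351, 0.0088]
orientation: [-3.141, -0.001, -0.236]
contact_force: [0.3, -0.7, -1.2]
grip_width: 0.0592
grip_force: 45.2
```

```bash
python3 -m pendant '[[30,0,0,0.001,0,0,0],[30,0,0,0.001,0,0,0],[30,0,0,0,0,0,0]]'; python3 -m pendant '[[78,0,0,0,0,0,0],[90,0,0,0,0,0,0],[90,0,0,0,0,0,0],[90,0,0,-0.02,0,0,0],[90,0,0,-0.05,0,0,0],[100,0,0,-0.06,0,0,0],[100,0,0,-0.03,0,0,0],[100,0,0,0,0,0,0]]'
python3 -c "
from h import *
go(384.5,-287.4,150,15.5)"
```

```text
t: 7.38
tool_pos: [0.6478, 0.2351, 0.0066]
orientation: [-3.141, -0.0, -0.236]
contact_force: [-0.8, 0.3, 3.4]
grip_width: 0.0589
grip_force: 45.7
t: 8.38
tool_pos: [0.6492, 0.2355, 0.1707]
orientation: [-3.139, -0.005, -0.236]
contact_force: [-0.4, 0.3, 0.1]
grip_width: 0.0856
grip_force: 0.0
t 8.38 tcp [0.6492 0.2355 0.1707] rpy [-179.83   -0.31  -13.51] w 0.0856 gf 0.0
tool dx,dy,dz [-135.2  570.3   20.7] turn -29.0
```

```bash
python3 -m pendant '[[100,-0.0123,0.0518,0,0,0,0],[100,-0.0123,0.0518,0,0,0,0],[100,-0.0123,0.0518,0,0,0,0],[100,-0.0123,0.0518,0,0,0,0],[100,-0.0123,0.0518,0,0,0,0],[100,-0.0123,0.0518,0,0,0,0],[100,-0.0123,0.0518,0,0,0,0],[100,-0.0123,0.0518,0,0,0,0],[100,-0.0123,0.0518,0,0,0,0],[100,-0.0123,0.0518,0,0,0,0],[100,-0.0123,0.0518,0,0,0,0],[100,0,0,0,0,0,0]]'
python3 -m pendant '[[100,0,0,0.01,0,0,-10],[100,0,0,0.01,0,0,-10],[100,0,0,0.01,0,0,-9],[100,0,0,0,0,0,0]]'
python3 - <<'E'
from h import *
go(384.5,-287.4,14,15.5)
col,w=cloud("top")
P=w.reshape(-1,3); P=P[np.isfinite(P[:,0])]
o=np.array([636.2,186.3]);a=np.radians(-13.2);d=np.array([np.cos(a),np.sin(a)]);e=np.array([-d[1],d[0]])
q=P[:,:2]*1000-o; x=q@d;y=q@e
c=col.reshape(-1,3)[np.isfinite(w.reshape(-1,3)[:,0])].astype(int)
m=(abs(x)<66)&(y>-8)&(y<108)&(P[:,2]>.014)&(c[:,2]>c[:,0]+25)
print("block",rect(P[m]),"box frame",np.median(x[m]),np.median(y[m]),"z",np.percentile(P[m,2],[10,50,90]).round(4),m.sum())
E
```

```text
t: 9.88
tool_pos: [0.3815, -0.29, 0.1663]
orientation: [3.141, 0.0, -0.24]
contact_force: [0.5, 0.2, 0.4]
grip_width: 0.0855
grip_force: 0.0
t: 10.38
tool_pos: [0.3828, -0.2863, 0.1358]
orientation: [-3.14, 0.001, 0.27]
contact_force: [-0.4, 1.0, 0.2]
grip_width: 0.0853
grip_force: 0.0
t 10.38 tcp [ 0.3828 -0.2863  0.1358] rpy [-1.7991e+02  5.0000e-02  1.5480e+01] w 0.0853 gf 0.0
tool dx,dy,dz [  1.4   1.5 121.8] turn -0.0
block (array([645.6, 234.7]), array([88.8, 59.3]), -14.7) box frame -3.141822268379518 48.06993413359109 z [0.0185 0.024  0.0286] 478
```

```bash
python3 -m pendant '[[100,0.0014,0.0015,0.04,0,0,0],[100,0,0,0.04,0,0,0],[100,0,0,0.028,0,0,0],[100,0,0,0.014,0,0,0],[100,0,0,0.006,0,0,0],[100,0,0,0,0,0,0],[20,0,0,0,0,0,0],[20,0,0,0,0,0,0],[20,0,0,0,0,0,0],[20,0,0,0,0,0,0],[20,0,0,0,0,0,0],[20,0,0,0,0,0,0]]' 40
python3 -m pendant '[[20,0,0,-0.02,0,0,0],[20,0,0,-0.04,0,0,0],[20,0,0,-0.06,0,0,0],[20,0,0,-0.05,0,0,0],[20,0,0,0,0,0,0]]'
python3 -c "
from h import *
go(647.0,235,150,-13.9)"
```

```text
t: 11.92
tool_pos: [0.385, -0.2887, 0.009]
orientation: [3.141, -0.001, 0.27]
contact_force: [-1.3, 1.0, 10.9]
grip_width: 0.0498
grip_force: 40.3
t: 12.55
tool_pos: [0.3861, -0.2896, 0.1819]
orientation: [3.136, -0.003, 0.27]
contact_force: [0.9, -0.6, -2.9]
grip_width: 0.0495
grip_force: 43.2
t 12.55 tcp [ 0.3861 -0.2896  0.1819] rpy [179.66  -0.2   15.49] w 0.0495 gf 43.17100167274475
tool dx,dy,dz [ 391.5 -435.9   31.9] turn 29.4
```

```bash
python3 -m pendant '[[20,0.0356,-0.0396,0,0,0,0],[20,0.0356,-0.0396,0,0,0,0],[20,0.0356,-0.0396,0,0,0,0],[20,0.0356,-0.0396,0,0,0,0],[20,0.0356,-0.0396,0,0,0,0],[20,0.0356,-0.0396,0,0,0,0],[20,0.0356,-0.0396,0,0,0,0],[20,0.0356,-0.0396,0,0,0,0],[20,0.0356,-0.0396,0,0,0,0],[20,0.0356,-0.0396,0,0,0,0],[20,0.0356,-0.0396,0,0,0,0],[20,0,0,0,0,0,0]]'
python3 -m pendant '[[20,0,0,0.01,0,0,10],[20,0,0,0.01,0,0,10],[20,0,0,0.01,0,0,9.4],[20,0,0,0,0,0,0]]'
python3 -c "
from h import *
go(647.0,235,36,-13.9)"
```

```text
t: 14.05
tool_pos: [0.6461, 0.2391, 0.1764]
orientation: [-3.141, 0.001, 0.273]
contact_force: [0.1, -0.5, -2.5]
grip_width: 0.0494
grip_force: 43.0
t: 14.55
tool_pos: [0.6446, 0.235, 0.1467]
orientation: [3.14, 0.003, -0.243]
contact_force: [1.1, 0.2, -2.2]
grip_width: 0.0495
grip_force: 43.1
t 14.55 tcp [0.6446 0.235  0.1467] rpy [ 1.7991e+02  1.6000e-01 -1.3900e+01] w 0.0495 gf 43.068727254867554
tool dx,dy,dz [  2.3  -0.6 110.7] turn 0.0
```

```bash
python3 -m pendant '[[20,0.0023,-0.0006,0.04,0,0,0],[20,0,0,0.035,0,0,0],[20,0,0,0.02,0,0,0],[20,0,0,0.01,0,0,0],[20,0,0,0.003,0,0,0],[20,0,0,0,0,0,0],[20,0,0,0,0,0,0]]'
python3 -m pendant '[[20,0,0,0.001,0,0,0],[20,0,0,0.001,0,0,0],[20,0,0,0,0,0,0]]'
```

```text
t: 15.42
tool_pos: [0.6487, 0.2361, 0.0412]
orientation: [-3.141, -0.001, -0.243]
contact_force: [-0.6, -0.4, -1.3]
grip_width: 0.0497
grip_force: 43.0
t: 15.8
tool_pos: [0.6481, 0.2359, 0.0382]
orientation: [3.142, 0.0, -0.243]
contact_force: [0.5, -0.0, -2.2]
grip_width: 0.0497
grip_force: 43.0
```

```bash
python3 -m pendant '[[20,-0.001,0,0.001,0,0,0],[20,0,0,0.001,0,0,0],[20,0,0,0,0,0,0],[20,0,0,0,0,0,0]]'; python3 -m pendant '[[20,0,0,0.001,0,0,0],[20,0,0,0,0,0,0],[20,0,0,0,0,0,0]]'
```

```text
t: 16.3
tool_pos: [0.6472, 0.2362, 0.0363]
orientation: [-3.142, 0.0, -0.243]
contact_force: [0.1, -0.1, -3.0]
grip_width: 0.0494
grip_force: 43.0
t: 16.68
tool_pos: [0.6472, 0.2362, 0.0353]
orientation: [-3.142, -0.0, -0.243]
contact_force: [-0.3, 0.2, -1.8]
grip_width: 0.0496
grip_force: 43.0
```

```bash
python3 -m pendant '[[20,0,0,0.001,0,0,0],[70,0,0,0,0,0,0],[80,0,0,0,0,0,0],[80,0,0,0,0,0,0],[80,0,0,-0.02,0,0,0],[80,0,0,-0.05,0,0,0],[80,0,0,-0.06,0,0,0],[80,0,0,0,0,0,0]]'
python3 -c "
from h import *
st(); print(np.degrees(telemetry.observe()['joints']).round(1))
go(438,150.5,150,76.8)"
```

```text
t: 17.68
tool_pos: [0.65, 0.237, 0.1711]
orientation: [-3.137, -0.009, -0.243]
contact_force: [-1.1, 0.9, -0.2]
grip_width: 0.068
grip_force: 0.0
t 17.68 tcp [0.65   0.237  0.1711] rpy [-179.72   -0.5   -13.91] w 0.068 gf 0.0
[ 15.1  36.6  71.1   0.   71.7 119. ]
t 17.68 tcp [0.65   0.237  0.1711] rpy [-179.72   -0.5   -13.91] w 0.068 gf 0.0
tool dx,dy,dz [-185.   134.9   21.1] turn 89.3
```

```bash
python3 -m pendant '[[80,-0.037,0.027,0,0,0,0],[80,-0.037,0.027,0,0,0,0],[80,-0.037,0.027,0,0,0,0],[80,-0.037,0.027,0,0,0,0],[80,-0.037,0.027,0,0,0,0],[80,0,0,0,0,0,0]]'
python3 -m pendant '[[80,0,0,0.005,0,0,-10.1],[80,0,0,0.005,0,0,-10.1],[80,0,0,0.005,0,0,-10.1],[80,0,0,0.005,0,0,-10.1],[80,0,0,0,0,0,-10.1],[80,0,0,0,0,0,-10.1],[80,0,0,0,0,0,-10.1],[80,0,0,0,0,0,-10.1],[80,0,0,0,0,0,-10],[80,0,0,0,0,0,0]]'
python3 - <<'E'
from h import *
go(438,150.5,14,76.8)
col,w=cloud("top")
P=w.reshape(-1,3); ok=np.isfinite(P[:,0]); c=col.reshape(-1,3)[ok].astype(int); P=P[ok]
o=np.array([636.2,186.3]);a=np.radians(-13.2);d=np.array([np.cos(a),np.sin(a)]);e=np.array([-d[1],d[0]])
q=P[:,:2]*1000-o; x=q@d;y=q@e
m=(abs(x)<66)&(y>-8)&(y<108)&(P[:,2]>.060)
print("tub",rect(P[m]),"z",np.percentile(P[m,2],[10,50,90]).round(4),m.sum())
cv2.imwrite('pics/a2.png',cv2.resize(col[60:250,130:380,::-1],(750,570),interpolation=cv2.INTER_CUBIC))
E
```

```text
t: 18.42
tool_pos: [0.432, 0.1487, 0.1647]
orientation: [3.141, 0.002, -0.243]
contact_force: [1.1, -0.5, 0.6]
grip_width: 0.0681
grip_force: 0.0
t: 19.68
tool_pos: [0.4359, 0.1498, 0.1446]
orientation: [3.141, -0.0, 1.341]
contact_force: [-0.4, 0.2, 0.1]
grip_width: 0.0683
grip_force: 0.0
t 19.68 tcp [0.4359 0.1498 0.1446] rpy [ 1.7995e+02 -2.0000e-02  7.6850e+01] w 0.0683 gf 0.0
tool dx,dy,dz [  1.1   1.9 130.6] turn 0.0
tub (array([647. , 236.3]), array([83. , 50.7]), -13.6) z [0.066  0.0693 0.0732] 409
```

View pics/a2.png

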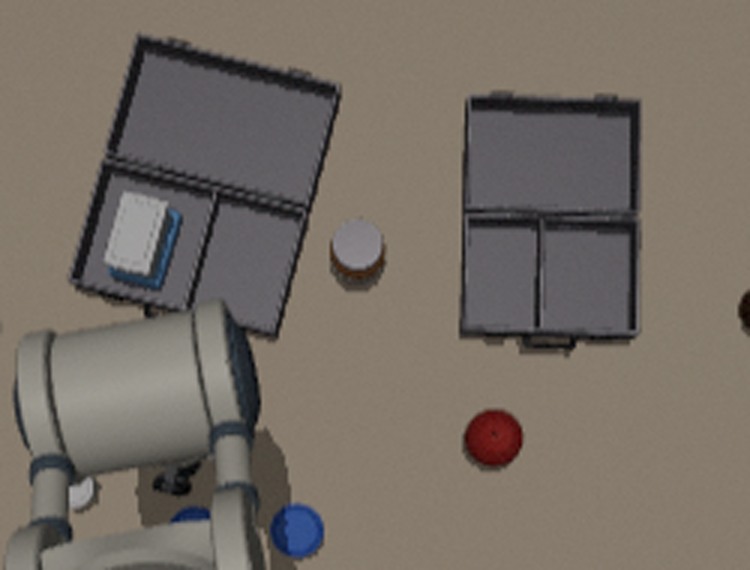

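The tub sits on the block at crop (137,233), aligned and with its top at 69 mm as it should be. The jar and apple are untouched. Next is the bigger pot.

```bash
python3 -m pendant '[[80,0.0011,0.0019,0.04,0,0,0],[80,0,0,0.04,0,0,0],[80,0,0,0.03,0,0,0],[80,0,0,0.016,0,0,0],[80,0,0,0.008,0,0,0],[80,0,0,0,0,0,0],[25,0,0,0,0,0,0],[25,0,0,0,0,0,0],[25,0,0,0,0,0,0],[25,0,0,0,0,0,0],[25,0,0,0,0,0,0],[25,0,0,0,0,0,0]]' 40
python3 -m pendant '[[25,0,0,-0.02,0,0,0],[25,0,0,-0.04,0,0,0],[25,0,0,-0.06,0,0,0],[25,0,0,-0.05,0,0,0],[25,0,0,0,0,0,0]]'
python3 -c "
from h import *
go(621.8,124.9,150,76.8)"
```

```text
t: 21.22
tool_pos: [0.4377, 0.1504, 0.011]
orientation: [3.141, -0.001, 1.341]
contact_force: [-0.5, 0.5, 8.9]
grip_width: 0.0556
grip_force: 42.9
t: 21.85
tool_pos: [0.4391, 0.1507, 0.184]
orientation: [3.135, -0.003, 1.342]
contact_force: [0.5, 0.8, -2.9]
grip_width: 0.055
grip_force: 43.0
t 21.85 tcp [0.4391 0.1507 0.184 ] rpy [ 1.7962e+02 -1.7000e-01  7.6880e+01] w 0.055 gf 43.02707076072693
tool dx,dy,dz [ 16.4 183.7  34. ] turn 0.1
```

```bash
python3 -m pendant '[[25,0.0041,0.046,0.005,0,0,0],[25,0.0041,0.046,0.005,0,0,0],[25,0.0041,0.046,0.005,0,0,0],[25,0.0041,0.046,0.005,0,0,0],[25,0,0,0,0,0,0],[25,0,0,0,0,0,0]]'
python3 -c "
from h import *
go(621.8,124.9,17,76.8)"
```

```text
t: 22.6
tool_pos: [0.6192, 0.1244, 0.1592]
orientation: [-3.14, 0.001, 1.342]
contact_force: [-0.5, 0.6, -1.1]
grip_width: 0.0554
grip_force: 43.3
t 22.6 tcp [0.6192 0.1244 0.1592] rpy [-1.7988e+02  4.0000e-02  7.6870e+01] w 0.0554 gf 43.328710198402405
tool dx,dy,dz [  1.1   2.4 142.2] turn 0.1
```

```bash
python3 -m pendant '[[25,0.001,0.002,0.05,0,0,0],[25,0,0,0.04,0,0,0],[25,0,0,0.03,0,0,0],[25,0,0,0.015,0,0,0],[25,0,0,0.007,0,0,0],[25,0,0,0,0,0,0],[25,0,0,0.001,0,0,0],[25,0,0,0,0,0,0]]'; python3 -m pendant '[[25,0,0,0.001,0,0,0],[25,0,0,0,0,0,0],[25,0,0,0,0,0,0]]'
```

```text
t: 23.6
tool_pos: [0.6228, 0.1251, 0.018]
orientation: [3.141, -0.0, 1.342]
contact_force: [1.0, -0.3, -1.2]
grip_width: 0.0551
grip_force: 43.4
t: 23.98
tool_pos: [0.6224, 0.125, 0.0163]
orientation: [-3.142, 0.0, 1.342]
contact_force: [0.5, -0.4, -1.7]
grip_width: 0.0552
grip_force: 43.4
```

```bash
python3 -m pendant '[[25,0,0,0.001,0,0,0],[75,0,0,0,0,0,0],[85,0,0,0,0,0,0],[85,0,0,0,0,0,0],[85,0,0,-0.02,0,0,0],[85,0,0,-0.05,0,0,0],[85,0,0,-0.06,0,0,0],[100,0,0,-0.03,0,0,0],[100,0,0,0,0,0,0]]'
python3 -c "
from h import *
go(439,-147,150,89.5)"
```

```text
t: 25.1
tool_pos: [0.6238, 0.1252, 0.1795]
orientation: [3.136, -0.002, 1.342]
contact_force: [-0.1, -1.0, -0.5]
grip_width: 0.0855
grip_force: 0.0
t 25.1 tcp [0.6238 0.1252 0.1795] rpy [ 1.7968e+02 -1.1000e-01  7.6890e+01] w 0.0855 gf 0.0
tool dx,dy,dz [-307.  -118.3   29.5] turn -12.6
```

```bash
python3 -m pendant '[[100,-0.0512,-0.0197,0,0,0,0],[100,-0.0512,-0.0197,0,0,0,0],[100,-0.0512,-0.0197,0,0,0,0],[100,-0.0512,-0.0197,0,0,0,0],[100,-0.0512,-0.0197,0,0,0,0],[100,-0.0512,-0.0197,0,0,0,0],[100,0,0,0.01,0,0,-6.3],[100,0,0,0.01,0,0,-6.3],[100,0,0,0,0,0,0],[100,0,0,0,0,0,0]]'
python3 - <<'E'
from h import *
go(439,-147,12,89.5)
col,w=cloud("top")
P=w.reshape(-1,3); ok=np.isfinite(P[:,0]); P=P[ok]
o=np.array([636.2,186.3]);a=np.radians(-13.2);d=np.array([np.cos(a),np.sin(a)]);e=np.array([-d[1],d[0]])
q=P[:,:2]*1000-o; x=q@d;y=q@e
m=(abs(x)<62)&(y<-20)&(y>-108)&(P[:,2]>.050)
print("pot",rect(P[m]),np.median(x[m]),np.median(y[m]),"z",np.percentile(P[m,2],[10,50,90]).round(4),m.sum())
E
```

```text
t: 26.35
tool_pos: [0.4376, -0.1472, 0.1556]
orientation: [3.142, -0.0, 1.56]
contact_force: [0.2, -0.1, 0.1]
grip_width: 0.0855
grip_force: 0.0
t 26.35 tcp [ 0.4376 -0.1472  0.1556] rpy [180.    -0.    89.36] w 0.0855 gf 0.0
tool dx,dy,dz [  0.2   1.4 143.6] turn -0.1
pot (array([622.7, 126.4]), array([54.4, 53.8]), 45.0) 0.9651680365368344 -61.97600029212154 z [0.057  0.0606 0.0644] 249
```

```bash
python3 -m pendant '[[100,0,0.0014,0.05,0,0,0],[100,0,0,0.045,0,0,0],[100,0,0,0.03,0,0,0],[100,0,0,0.016,0,0,0],[100,0,0,0.008,0,0,0],[100,0,0,0,0,0,0],[40,0,0,0,0,0,0],[30,0,0,0,0,0,0],[30,0,0,0,0,0,0],[30,0,0,0,0,0,0],[30,0,0,0,0,0,0],[30,0,0,0,0,0,0]]' 35
python3 -m pendant '[[30,0,0,-0.02,0,0,0],[30,0,0,-0.04,0,0,0],[30,0,0,-0.06,0,0,0],[30,0,0,-0.05,0,0,0],[30,0,0,0,0,0,0]]'
python3 -c "
from h import *
go(614.2-.4,-208.5-41.5,150,89.5)"
```

```text
t: 27.9
tool_pos: [0.4394, -0.1475, 0.0073]
orientation: [3.14, 0.001, 1.562]
contact_force: [-0.5, 1.9, 12.5]
grip_width: 0.0611
grip_force: 34.8
t: 28.52
tool_pos: [0.4407, -0.1481, 0.1801]
orientation: [3.135, 0.003, 1.562]
contact_force: [0.5, -0.2, -1.6]
grip_width: 0.0613
grip_force: 38.9
t 28.52 tcp [ 0.4407 -0.1481  0.1801] rpy [179.62   0.18  89.49] w 0.0613 gf 38.8770668534562
tool dx,dy,dz [-100.3  174.    30.1] turn -0.0
```

```bash
python3 -m pendant '[[30,-0.025,0.0435,0.005,0,0,0],[30,-0.025,0.0435,0.005,0,0,0],[30,-0.025,0.0435,0.005,0,0,0],[30,-0.025,0.0435,0.005,0,0,0],[30,0,0,0,0,0,0],[30,0,0,0,0,0,0]]'
python3 - <<'E'
from h import *
go(613.8,-250,14,89.5)
i=vision.get_image('side')['color']; cv2.imwrite('pics/a3.png',cv2.resize(i[80:260,120:380,::-1],(780,540),interpolation=cv2.INTER_CUBIC))
E
```

```text
t: 29.28
tool_pos: [0.6111, -0.2484, 0.1552]
orientation: [-3.14, -0.001, 1.562]
contact_force: [-0.3, -0.0, -2.2]
grip_width: 0.0607
grip_force: 39.0
t 29.27 tcp [ 0.6111 -0.2484  0.1552] rpy [-1.7989e+02 -6.0000e-02  8.9480e+01] w 0.0607 gf 38.97784911096096
tool dx,dy,dz [ -1.5   2.7 141.2] turn -0.0
```

View pics/a3.png

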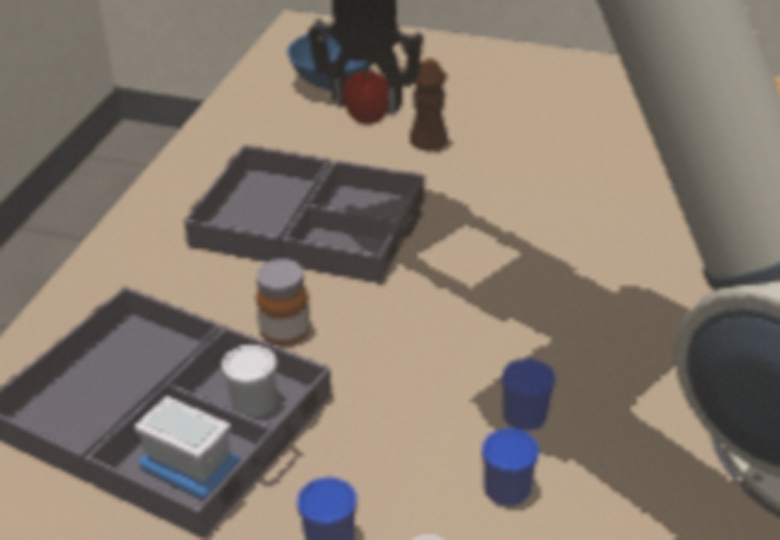

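The apple hangs upright between the pads at (367,97). The pot at (250,380) and the tub on the block at (185,440) stand well in the large box.

```bash
python3 -m pendant '[[30,-0.0015,0.001,0.05,0,0,0],[30,0,0,0.04,0,0,0],[30,0,0,0.03,0,0,0],[30,0,0,0.015,0,0,0],[30,0,0,0.006,0,0,0],[30,0,0,0,0,0,0],[30,0,0,0.001,0,0,0],[30,0,0,0,0,0,0],[30,0,0,0,0,0,0]]'
```

```text
t: 30.45
tool_pos: [0.6133, -0.2505, 0.0147]
orientation: [3.141, 0.0, 1.562]
contact_force: [-0.2, 0.7, -1.0]
grip_width: 0.0608
grip_force: 39.0
```

```bash
python3 -m pendant '[[30,0,0,0.001,0,0,0],[30,0,0,0,0,0,0],[30,0,0,0,0,0,0]]'
```

```text
t: 30.82
tool_pos: [0.6131, -0.2504, 0.0132]
orientation: [-3.142, -0.0, 1.562]
contact_force: [0.2, -0.3, -2.0]
grip_width: 0.0602
grip_force: 39.0
```

```bash
python3 -m pendant '[[30,0,0,0.001,0,0,0],[30,0,0,0.0005,0,0,0],[30,0,0,0,0,0,0],[75,0,0,0,0,0,0],[88,0,0,0,0,0,0],[88,0,0,0,0,0,0],[88,0,0,-0.02,0,0,0],[88,0,0,-0.05,0,0,0],[88,0,0,-0.06,0,0,0],[88,0,0,-0.03,0,0,0],[80,0,0,0,0,0,0]]'
python3 -c "
from h import *
go(378.5,297,165,89.5)"
```

```text
t: 32.2
tool_pos: [0.6144, -0.2511, 0.1761]
orientation: [3.136, 0.003, 1.562]
contact_force: [0.6, -0.0, -0.1]
grip_width: 0.0682
grip_force: 0.0
t 32.2 tcp [ 0.6144 -0.2511  0.1761] rpy [1.7969e+02 1.6000e-01 8.9490e+01] w 0.0682 gf 0.0
tool dx,dy,dz [ 546.  -240.8   11.1] turn -0.0
```

```bash
python3 -m pendant '[[75,0.0455,-0.0201,0,0,0,0],[75,0.0455,-0.0201,0,0,0,0],[75,0.0455,-0.0201,0,0,0,0],[75,0.0455,-0.0201,0,0,0,0],[75,0.0455,-0.0201,0,0,0,0],[75,0.0455,-0.0201,0,0,0,0],[75,0.0455,-0.0201,0,0,0,0],[75,0.0455,-0.0201,0,0,0,0],[75,0.0455,-0.0201,0,0,0,0],[75,0.0455,-0.0201,0,0,0,0],[75,0.0455,-0.0201,0,0,0,0],[75,0.0455,-0.0201,0,0,0,0]]'
python3 -m pendant '[[75,0,0,0,0,0,0]]' >/dev/null
python3 - <<'E'
from h import *
go(378,297,5,89.5)
col,w=cloud("top")
P=w.reshape(-1,3); ok=np.isfinite(P[:,0]); P=P[ok]
q=P[:,:2]*1000-np.array([614.2,-208.5]); x,y=q.T
m=(abs(x)<58)&(y>-88)&(y<5)&(P[:,2]>.045)
print("apple",rect(P[m]),np.median(x[m]),np.median(y[m]),"z",np.percentile(P[m,2],[10,50,99]).round(4),m.sum())
E
```

```text
t: 33.7
tool_pos: [0.3756, 0.2989, 0.1718]
orientation: [-3.141, 0.0, 1.562]
contact_force: [0.3, -0.2, 0.2]
grip_width: 0.0641
grip_force: 0.0
t 33.83 tcp [0.3751 0.2999 0.1717] rpy [-1.7997e+02 -1.0000e-02  8.9710e+01] w 0.0644 gf 0.0
tool dx,dy,dz [ -2.9   2.9 166.7] turn 0.2
apple (array([ 613.2, -248.7]), array([56.2, 54.9]), -0.2) -3.2205298035416945 -40.024553881378864 z [0.0493 0.056  0.0634] 251
```

```bash
python3 -m pendant '[[75,-0.0029,0.0029,0.05,0,0,0.2],[75,0,0,0.05,0,0,0],[75,0,0,0.04,0,0,0],[75,0,0,0.018,0,0,0],[75,0,0,0.008,0,0,0],[75,0,0,0,0,0,0],[15,0,0,0,0,0,0],[15,0,0,0,0,0,0],[15,0,0,0,0,0,0],[15,0,0,0,0,0,0],[15,0,0,0,0,0,0],[15,0,0,0,0,0,0]]' 35
python3 -m pendant '[[15,0,0,-0.02,0,0,0],[15,0,0,-0.04,0,0,0],[15,0,0,-0.06,0,0,0],[15,0,0,-0.06,0,0,0],[15,0,0,0,0,0,0]]'
python3 -c "
from h import *
go(614.7,-157,165,89.5)"
```

```text
t: 35.38
tool_pos: [0.3801, 0.2948, 0.0068]
orientation: [3.14, -0.001, 1.559]
contact_force: [0.5, -3.2, 6.7]
grip_width: 0.0434
grip_force: 34.8
t: 36.0
tool_pos: [0.3815, 0.2959, 0.1905]
orientation: [3.134, -0.005, 1.559]
contact_force: [0.7, -0.0, -1.2]
grip_width: 0.0433
grip_force: 35.9
t 36.0 tcp [0.3815 0.2959 0.1905] rpy [179.56  -0.26  89.31] w 0.0433 gf 35.89162230491638
tool dx,dy,dz [-450.1  238.6   25.5] turn -0.2
```

```bash
python3 -m pendant '[[15,-0.045,0.0239,0,0,0,0],[15,-0.045,0.0239,0,0,0,0],[15,-0.045,0.0239,0,0,0,0],[15,-0.045,0.0239,0,0,0,0],[15,-0.045,0.0239,0,0,0,0],[15,-0.045,0.0239,0,0,0,0],[15,-0.045,0.0239,0,0,0,0],[15,-0.045,0.0239,0,0,0,0],[15,-0.045,0.0239,0,0,0,0],[15,-0.045,0.0239,0,0,0,0],[15,0,0,0,0,0,0],[15,0,0,0,0,0,0]]'
python3 -c "
from h import *
go(614.7,-157,14,89.5)"
```

```text
t: 37.5
tool_pos: [0.6122, -0.1578, 0.1851]
orientation: [-3.14, -0.001, 1.558]
contact_force: [-0.1, 1.0, -0.9]
grip_width: 0.0429
grip_force: 36.0
t 37.5 tcp [ 0.6122 -0.1578  0.1851] rpy [-1.7992e+02 -4.0000e-02  8.9270e+01] w 0.0429 gf 35.97213864326477
tool dx,dy,dz [  0.8   2.4 171.1] turn -0.2
```

```bash
python3 -m pendant '[[15,0.0008,0.001,0.05,0,0,0],[15,0,0,0.05,0,0,0],[15,0,0,0.04,0,0,0],[15,0,0,0.02,0,0,0],[15,0,0,0.009,0,0,0],[15,0,0,0.002,0,0,0],[15,0,0,0,0,0,0],[15,0,0,0.001,0,0,0],[15,0,0,0,0,0,0],[15,0,0,0,0,0,0]]'
```

```text
t: 38.75
tool_pos: [0.6141, -0.1574, 0.014]
orientation: [3.141, 0.0, 1.558]
contact_force: [-0.6, 0.3, -0.2]
grip_width: 0.0429
grip_force: 36.0
```

```bash
python3 -m pendant '[[15,0,0,0.0015,0,0,0],[15,0,0,0.001,0,0,0],[15,0,0,0,0,0,0],[15,0,0,0,0,0,0]]'
python3 -m pendant '[[60,0,0,0,0,0,0],[75,0,0,0,0,0,0],[75,0,0,0,0,0,0],[75,0,0,-0.02,0,0,0],[75,0,0,-0.05,0,0,0],[75,0,0,-0.06,0,0,0],[75,0,0,-0.06,0,0,0],[75,0.0,-0.05,0,0,0,0],[75,0,-0.06,0,0,0,0],[75,0,-0.06,0,0,0,0],[75,0,-0.05,0,0,0,0],[75,0,0,0,0,0,0]]'
python3 - <<'E'
from h import *
st()
col,w=cloud("top")
P=w.reshape(-1,3); ok=np.isfinite(P[:,0]); P=P[ok]
def box(n,o,a,xr,y0,y1,z0):
    o=np.array(o);a=np.radians(a);d=np.array([np.cos(a),np.sin(a)]);e=np.array([-d[1],d[0]])
    q=P[:,:2]*1000-o; x=q@d;y=q@e
    m=(abs(x)<xr)&(y>y0)&(y<y1)&(P[:,2]>z0)
    r=rect(P[m]); c=np.array(r[0])-o
    print(n,r,"box",round(c@d,1),round(c@e,1),"z",np.percentile(P[m,2],[10,50,90]).round(4),m.sum())
L=((636.2,186.3),-13.2); S=((614.2,-208.5),-.5)
box("tub",*L,62,-8,108,.06); box("potbig",*L,62,-108,-20,.05); box("apple",*S,56,-88,5,.047); box("potsmall",*S,56,15,88,.036)
cv2.imwrite('pics/a4.png',cv2.resize(col[60:250,130:380,::-1],(750,570),interpolation=cv2.INTER_CUBIC))
i=vision.get_image('side')['color']; cv2.imwrite('pics/a5.png',cv2.resize(i[80:260,120:380,::-1],(780,540),interpolation=cv2.INTER_CUBIC))
E
```

```text
t: 39.25
tool_pos: [0.614, -0.1573, 0.0112]
orientation: [-3.142, -0.0, 1.558]
contact_force: [0.6, 0.1, -1.2]
grip_width: 0.043
grip_force: 36.0
t: 40.75
tool_pos: [0.3909, -0.154, 0.2024]
orientation: [-3.141, -0.0, 1.557]
contact_force: [0.8, -0.2, 0.8]
grip_width: 0.064
grip_force: 0.0
t 40.75 tcp [ 0.3909 -0.154   0.2024] rpy [-1.7997e+02 -1.0000e-02  8.9210e+01] w 0.064 gf 0.0
tub (array([646.8, 236.3]), array([83.8, 50.4]), -13.0) box -1.1 51.1 z [0.0655 0.0691 0.0725] 412
potbig (array([622.7, 126.4]), array([54.6, 54. ]), 45.8) box 0.5 -61.4 z [0.0566 0.0608 0.0642] 248
apple (array([ 611.8, -250.5]), array([54.6, 53.3]), 46.3) box -2.0 -42.0 z [0.0512 0.0567 0.0617] 240
potsmall (array([ 614.3, -153.2]), array([41.6, 40.7]), -89.1) box -0.4 55.3 z [0.0397 0.0429 0.0462] 142
```

View pics/a4.png

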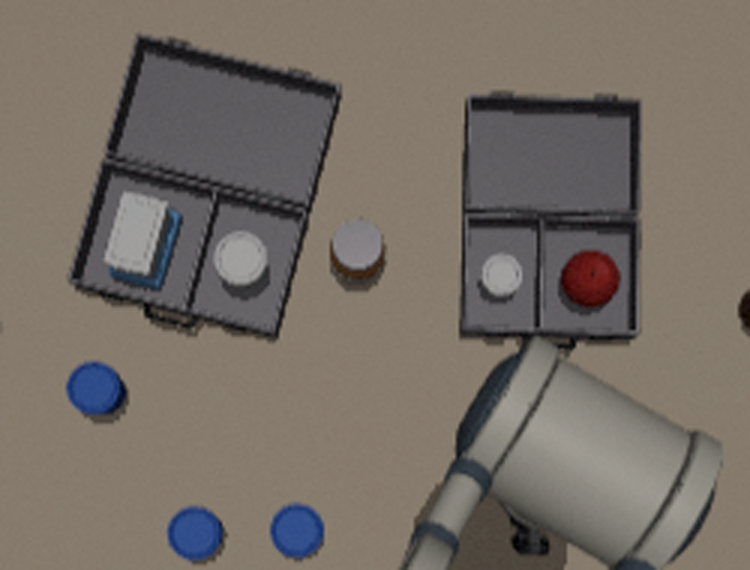

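View pics/a5.png

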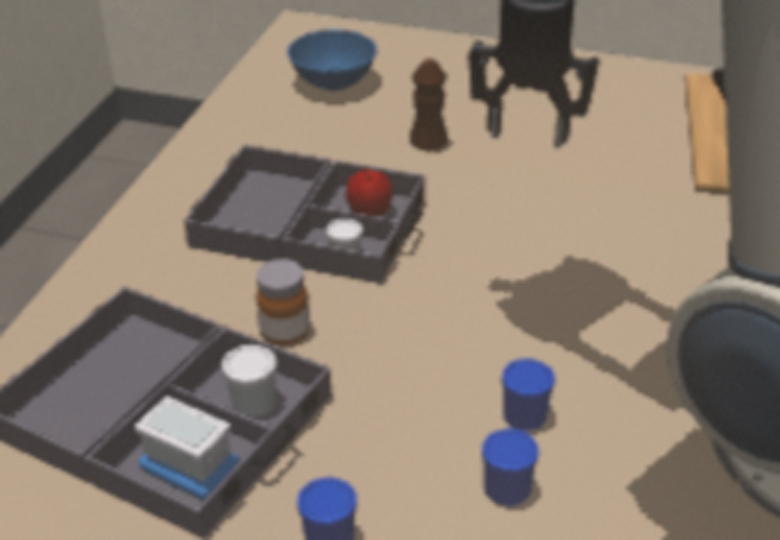

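All five items measure where they should: in the top view the tub is at (137,233), the bigger pot at (241,257), the smaller pot at (501,274) and the apple at (591,278). The mill and jar are unmoved and the gripper is clear, so I'm handing in.

```bash
python3 -c "
from plant import ctrl
print(ctrl.finish_job())"
```

```text
the job is handed in; nothing more can be done
None
```

Both lunch boxes are packed as asked and the job was handed in after about 41 s of robot time; the final camera check put every item within its limits, but the hand-in call returned no verdict.

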